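# Hang the pestle plumb and stand it in its cup

## Robot

A 6-joint arm with a two-finger parallel gripper is mounted at the origin on a cart in front of the work surface, level with it; the furniture and walls round the work are solid. World frame = base frame: x ahead of the robot, y to its left, z up, the work surface at z = 0. Lengths are in m, angles in rad, forces in N, time in s.
With the tool pointing down it reaches from about 0.35 to 0.875 m from the base axis. Payload 4.2 kg.
Tool frame: the origin (TCP) lies midway between the tips of the shut fingers; the grasp point (between the pads) lies 19 mm behind it; z points along the fingers, y is the line along which they close (so a half turn about z gives the same grasp; the last joint's range is limited). The gripper opens to 85 mm and grips with 20 to 120 N. Pads are 22 mm wide; open, the fingers measure 114 mm over their backs; the gripper's body (76 mm by 85 mm) begins 54 mm behind the grasp point. The pads swing forward as they close: fully open they stand 13 mm farther back than shut.
Start: joints at [-0.877, 0.385, 0.008, 0, -1.194, -0.259], TCP at [0.263, -0.567, 0.231] pointing down, gripper open.
Joint ranges: [-3.14, 3.14], [-1.21, 2.06], [-1.07, 1.41], [-3.16, 2.05], [-2.99, -0.16], [-3.1, 3.1]. Speed limits (rad/s): [2.79, 2.79, 3.14, 3.14, 3.14, 3.14].

## Interface

Orientations are given as a unit quaternion [w, x, y, z].
In Python, from workcell import env gives the robot as it stands.
- The arm moves only by the tool send_rows, never from a script. Its argument "series" is a list of rows, each an object of numbers: "rx", "ry", "rz": the turn, a rotation vector about the tool's x, y, z in degrees; "tx", "ty", "tz": the shift along the tool's x, y, z in cm; "gripper": the opening, from 0 (shut) to 1 (fully open). In form: [{"rx": .., "ry": .., "rz": .., "tx": .., "ty": .., "tz": .., "gripper": ..}, ...]. A call has 1 to 10 rows; each row shifts and turns the commanded pose from where the row before left it, along the tool's axes as they then stand; what a row does not reach is not made up. A row lasts 1/10 s, in which the tool goes at most 50 mm and 8.59 degrees, less where a joint would pass 70% of its speed; a pose out of reach is approached as far as the arm can. A call is refused whole if a number of a shift passes 5 or a number of a turn 8.59, either way. A call with a gripper value outside its range is refused whole. The fingers move at their own pace and stop on an object; "grip_force" is the grip in N (left out, the last holds). Time passes only in rows, so rows that do not move let the fingers close. It gives the time, the measured TCP pose, the force, the opening and the grip force at its end, in the units of the state.
- env.observe(): the state, without advancing time (a new reading comes with each control period).
- env.read_camera(name): name is "scene" or "side" or "wrist"; returns the picture (420x560x3 uint8, red, green, blue); there is no depth.
- env.calibration(name): a dict with "camera_matrix" (3x3 intrinsics, pixels), "world_to_cam" (4x4, takes a point from world to camera coordinates). Camera axes: x right, y down, z forward; pixel columns grow to the right and rows downward; lengths in m; the calibration is good to about 2 mm. A picture is of the moment at which its call begins: read the wrist's pose just before it. calibration takes no time and is no camera call; for the wrist camera it gives the pose at the moment of the call.
- env.job_done(): hands the job in; it is judged then, once.
The state is a dict: "time": time; "joint_pos": joint angles; "qd": joint speeds; "effort": joint torques, N m; "ee_pos": TCP position; "tcp_rot": TCP orientation; "contact_force": force on the tool from outside, world axes, zero at the start; "ft_torque": the same for the moment, N m; "width": finger opening in m; "gripper_force": force on a finger pad.
Only numpy, scipy, OpenCV 4.12 (cv2) and the standard library are available. Lean on these libraries where they do the work, as an engineer would, in place of code of your own. Each camera call takes 0.05 s, during which the arm holds its last target. There are 200 camera calls.

## Task

Pick the white porcelain pestle off its wooden rest and lift it clear in a firm grip, still lying about level. In the air, ease your grip so that its heavy end swings down and it hangs straight, then grip it firmly again and lower it upright, heavy end down, into the round metal cup stand. Let go only once it is down in the cup, and leave the amber jar and the vial where they are.

Things in the scene. Friction and masses are not known exactly. Their poses are not given: they have to be found in the camera images.
- pestle: White porcelain pestle, 151 mm long, 0.14 kg, lying level on a low wooden rest (100x56 mm) with its axis 42 mm above the worktop. Origin: centre of the flat foot of the heavy end; x runs along the pestle from foot to knob (up when it stands). Head 34 mm diameter up to 50 mm from the foot, then a 12 mm shaft, then a 22 mm ball knob. Centre of mass about 50 mm from the foot.
- pestle_knob (a point): Centre of the 22 mm ball knob, 140 mm from the foot; it lies 35 mm past the end of the rest, free for fingers closing across the shaft from above. Gripped firmly (40 N or more) the pestle lifts level; eased to 5 to 10 N it turns within a second about the line between the fingers and hangs plumb within about 10 degrees without slipping out.
- stand_floor (a point): Centre of the inside floor of the round aluminium cup stand (fixed), 10 mm above the worktop; the stand's axes are upright. The bore is 52 mm wide, flaring to 66 mm at the rim, which is 66 mm above the worktop; the outside of the rim is 74 mm and the foot disc 92 mm across.
- amber_jar: Bystander: squat amber jar with a white lid, 68 mm diameter, 92 mm high. Origin at the centre of its base.
- vial: Bystander: open amber vial with tablets, 36 mm diameter, 84 mm high. Origin at the centre of its base.
There are look-alikes about, which are no part of the job. Of the things like the pestle, leave any that is pink or red; of the rest the larger one is meant.

How it is judged:
On the way, in this order (a step that is already met when the one before it is completed fails the run):
1. the pestle is held clear of its rest, its foot more than 70 mm above the worktop, still more than 40 degrees from upright (height (world z) of pestle above 0.07 m and angle between pestle's own x axis and vertical above 0.7 rad and contact force between the fingers and pestle above 1 N), for 0.2 s.
2. the pestle hangs within 15 degrees of plumb, heavy end down, its foot more than 70 mm above the worktop, gripped with more than 10 N a finger (angle between pestle's own x axis and vertical below 0.262 rad and height (world z) of pestle above 0.07 m and contact force between the fingers and pestle above 20 N), for 0.2 s.
At the end, for the whole second after the job is handed in: The pestle stands released and at rest in the cup stand, foot down: foot centre within 18 mm of the cup's middle and no more than 10 mm above its floor, within 12 degrees of upright (horizontal distance between pestle and stand_floor below 0.018 m and z of pestle in the frame of stand_floor below 0.01 m and angle between pestle's own x axis and vertical below 0.21 rad and linear speed of pestle below 0.02 m/s and contact force between the fingers and pestle below 0.1 N); the robot touches nothing.
It fails at once if the pestle is let go while its foot is more than 70 mm above the worktop (above the cup's rim) (height (world z) of pestle above 0.07 m and contact force between the fingers and pestle below 0.05 N).
It fails at once if the amber jar is moved by more than 25 mm (distance of amber_jar from where it was at the start of the episode above 0.025 m).
It fails at once if the vial is moved by more than 25 mm (distance of vial from where it was at the start of the episode above 0.025 m).
It also fails if it takes over 51 s, if anything falls off the work surface, if the arm or the gripper's body presses on something with over 40 N, if the wrist force passes 120 N, or if a joint passes its speed limit or range.

## Working session

There is one attempt and no reset: what is moved stays moved. The work goes in short steps, Python scripts to look and compute and a tool call to move; the robot and the scene stay as the last step left them, time stands still between calls to the robot, and variables do not carry over. Pictures are saved under pics/ and viewed, at most 10 in all, crops included, and the job is handed in when it is done.

Besides the shell and the picture viewer there is one more tool, called after "Call:" as name(argument=value, ...), one argument or row to a line, values as JSON. send_rows: Moves the arm, as the interface text tells. Its arguments: {"type":"object","properties":{"series":{"type":"array"},"grip_force":{"type":"number"}},"required":["series"]}

```bash
mkdir -p pics; ls; python3 - <<'E'
from workcell import env
import cv2,numpy as np
o=env.observe();print({k:np.round(v,4) for k,v in o.items()})
for n in("scene","side"):
    cv2.imwrite(f"pics/{n}0.png",env.read_camera(n)[...,::-1]); c=env.calibration(n);print(n,np.round(c["camera_matrix"],1).tolist(),np.round(c["world_to_cam"],3).tolist())
E
```

```text
pics
{'time': np.float64(0.0), 'joint_pos': array([-8.774e-01,  3.855e-01,  6.600e-03, -5.000e-04, -1.194e+00,
       -2.586e-01]), 'qd': array([-0.0003,  0.    ,  0.0014,  0.0007, -0.0007,  0.0006]), 'effort': array([ 6.00000e-04, -3.92290e+01,  1.88405e+01,  4.18620e+00,
       -4.60000e-03,  0.00000e+00]), 'ee_pos': array([ 0.263 , -0.5663,  0.2302]), 'tcp_rot': array([-3.000e-04, -2.156e-01,  9.765e-01,  1.000e-03]), 'contact_force': array([ 0.5174, -0.3848,  0.4959]), 'ft_torque': array([-0.025 , -0.0102, -0.0496]), 'gripper_force': np.float64(0.0), 'width': np.float64(0.0854)}
scene [[483.2, 0.0, 275.0], [0.0, 483.2, 206.2], [0.0, 0.0, 1.0]] [[0.99, 0.142, -0.011, -0.509], [0.067, -0.534, -0.843, 0.009], [-0.126, 0.833, -0.538, 1.563], [0.0, 0.0, 0.0, 1.0]]
side [[514.6, 0.0, 282.2], [0.0, 514.6, 214.1], [0.0, 0.0, 1.0]] [[0.818, -0.575, 0.003, -0.446], [-0.24, -0.346, -0.907, 0.182], [0.523, 0.742, -0.421, 1.003], [0.0, 0.0, 0.0, 1.0]]
```

View pics/scene0.png

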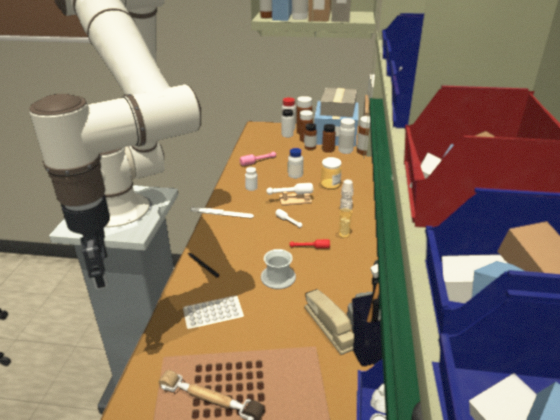

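View pics/side0.png

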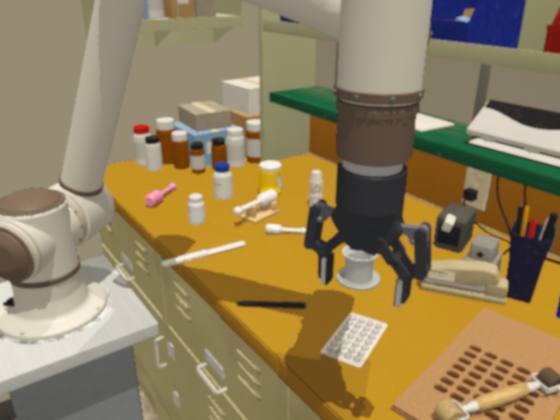

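Scene view: the candidates are pink (258,158), white on the wooden rest (290,189), small white (288,217) and red (312,244). I choose (290,189), the larger white one on the rest. The cup stand is at (278,265), the amber jar at about (331,172), and the vial at about (345,222). Next is a close crop to check this.

```bash
python3 - <<'E'
import cv2,numpy as np
a=cv2.imread("pics/scene0.png")[145:295,230:380];b=cv2.imread("pics/side0.png")[160:300,200:350]
a=cv2.resize(a,(400,400),interpolation=2);b=cv2.resize(b,(400,373),interpolation=2)
b=cv2.copyMakeBorder(b,0,27,0,0,0)
cv2.imwrite("pics/crop1.png",np.hstack([a,b]))
E
```

```text
(no output)
```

View pics/crop1.png

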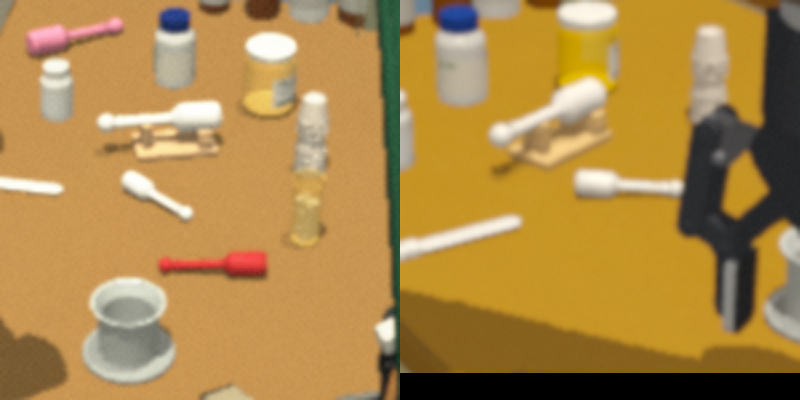

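The crop confirms it: the white pestle is on the rest, with its knob at scene (269.8,190.8) and side (237.1,209.9), and its foot at scene about (311,188) and side (275,197). The cup rim centre is at scene (278.4,258.6).

```bash
cat > h.py <<'E'
from workcell import env
import numpy as np
from scipy.spatial.transform import Rotation as R
def ray(n,px):
    c=env.calibration(n);T=np.array(c["world_to_cam"]);d=np.linalg.inv(c["camera_matrix"])@[*px,1]
    return -T[:3,:3].T@T[:3,3],T[:3,:3].T@d
def onz(n,px,z):
    o,d=ray(n,px);return o+d*(z-o[2])/d[2]
def tri(*obs):
    A=0;b=0
    for n,p in obs:
        o,d=ray(n,p);d=d/np.linalg.norm(d);P=np.eye(3)-np.outer(d,d);A=A+P;b=b+P@o
    return np.linalg.solve(A,b)
def proj(n,p):
    c=env.calibration(n);T=np.array(c["world_to_cam"]);q=c["camera_matrix"]@(T[:3,:3]@p+T[:3,3]);return q[:2]/q[2]
E
python3 - <<'E'
from h import *
np.set_printoptions(precision=4,suppress=True)
S="scene"
k=onz(S,(269.8,190.8),.042);f=onz(S,(311,188),.042)
print("knob",k,onz("side",(237.1,209.9),.042),tri((S,(269.8,190.8)),("side",(237.1,209.9))))
print("foot",f,onz("side",(275,196.7),.042),"len",np.linalg.norm(k-f))
print("cup",onz(S,(278.4,258.6),.066),onz(S,(278,277.4),.004))
print("jar lid",onz(S,(331.5,162.5),.092),"vial",onz(S,(344.5,234),0))
c=env.calibration("wrist");print(c["world_to_cam"],c["camera_matrix"])
E
```

```text
knob [0.4829 0.1053 0.042 ] [0.4824 0.1122 0.042 ] [0.4821 0.1104 0.041 ]
foot [0.6139 0.1397 0.042 ] [0.6113 0.1285 0.042 ] len 0.13544930066315575
cup [ 0.5623 -0.2668  0.066 ] [ 0.561 -0.268  0.004]
jar lid [0.674  0.2316 0.092 ] vial [ 0.7294 -0.0453  0.    ]
[[-0.4208  0.9071  0.0014  0.6231]
 [ 0.8715  0.4038  0.2783 -0.0372]
 [ 0.2519  0.1183 -0.9605  0.3799]
 [ 0.      0.      0.      1.    ]] [[355.7965   0.     275.7861]
 [  0.     355.7965 207.8153]
 [  0.       0.       1.    ]]
```

Call:
send_rows(
  series=[
    {"tx": -2.5,"ty": 2.9,"gripper": 1},
    {"tx": -2.5,"ty": 2.9},
    {"tx": -2.5,"ty": 2.9},
    {"tx": -2.5,"ty": 2.9},
    {"tx": -2.5,"ty": 2.9},
    {"tx": -2.5,"ty": 2.9},
    {"tx": -2.5,"ty": 2.9},
    {"tx": -2.5,"ty": 2.9},
    {"tx": -2.5,"ty": 2.9},
  ],
)

```text
validation failed for argument at $.se...
```

Call:
send_rows(
  series=[
    {"tx": -2.5,"ty": 2.9},
    {"tx": -2.5,"ty": 2.9},
    {"tx": -2.5,"ty": 2.9},
    {"tx": -2.5,"ty": 2.9},
    {"tx": -2.5,"ty": 2.9},
    {"tx": -2.5,"ty": 2.9},
    {"tx": -2.5,"ty": 2.9},
    {"rz": 7},
    {"rz": 7},
    {},
  ],
)

```text
validation failed for argument at $.se...
```

```bash
python3 - <<'E'
from h import *
import cv2
o=env.observe();print(o["time"],o["ee_pos"],o["tcp_rot"],o["joint_pos"])
im=env.read_camera("wrist");cv2.imwrite("pics/w1.png",im[...,::-1])
print(proj("wrist",[.482,.109,.042]),proj("wrist",[.613,.134,.042]))
E
```

```text
0.1 [ 0.26306855 -0.5663777   0.23030493] [-2.88247991e-04 -2.15640503e-01  9.76472313e-01  9.55252007e-04] [-8.77382445e-01  3.85533066e-01  6.76149892e-03 -3.90565948e-04
 -1.19398705e+00 -2.58574160e-01]
[665.6942658 537.1465724] [615.54083724 600.62725084]
```

View pics/w1.png

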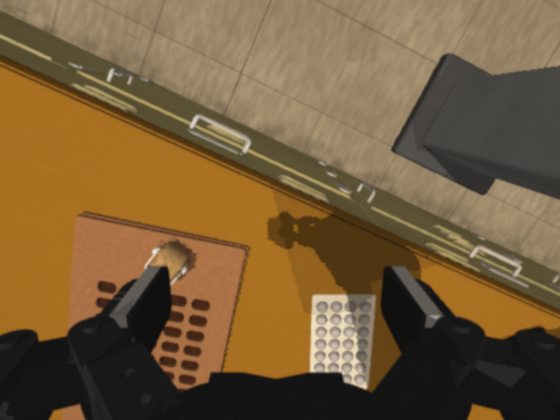

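The wrist view shows only the board and the blister pack, so the arm did not move. Rows need all their fields.

Call:
send_rows(
  series=[
    {"rx": 0,"ry": 0,"rz": 0,"tx": -3.5,"ty": 2.8,"tz": 0,"gripper": 1},
    {"rx": 0,"ry": 0,"rz": 0,"tx": -3.5,"ty": 2.8,"tz": 0,"gripper": 1},
    {"rx": 0,"ry": 0,"rz": 0,"tx": -3.5,"ty": 2.8,"tz": 0,"gripper": 1},
    {"rx": 0,"ry": 0,"rz": 0,"tx": -3.5,"ty": 2.8,"tz": 0,"gripper": 1},
    {"rx": 0,"ry": 0,"rz": 0,"tx": -3.5,"ty": 2.8,"tz": 0,"gripper": 1},
    {"rx": 0,"ry": 0,"rz": 0,"tx": -3.5,"ty": 2.8,"tz": 0,"gripper": 1},
    {"rx": 0,"ry": 0,"rz": 0,"tx": -3.5,"ty": 2.8,"tz": 0,"gripper": 1},
    {"rx": 0,"ry": 0,"rz": 0,"tx": -3.5,"ty": 2.8,"tz": 0,"gripper": 1},
    {"rx": 0,"ry": 0,"rz": 0,"tx": -3.5,"ty": 2.8,"tz": 0,"gripper": 1},
  ],
  grip_force=60,
)

```text
time: 1.05
ee_pos: [0.4431, -0.2038, 0.2313]
tcp_rot: [0.0, -0.216, 0.976, 0.0]
contact_force: [-0.4, -0.5, 0.2]
width: 0.0855
gripper_force: 0.0
```

Call:
send_rows(
  series=[
    {"rx": 0,"ry": 0,"rz": 0,"tx": -3.5,"ty": 2.8,"tz": 0,"gripper": 1},
    {"rx": 0,"ry": 0,"rz": 0,"tx": -3.5,"ty": 2.8,"tz": 0,"gripper": 1},
    {"rx": 0,"ry": 0,"rz": 0,"tx": -3.5,"ty": 2.8,"tz": 0,"gripper": 1},
    {"rx": 0,"ry": 0,"rz": 0,"tx": -3.5,"ty": 2.8,"tz": 0,"gripper": 1},
    {"rx": 0,"ry": 0,"rz": 0,"tx": -3.5,"ty": 2.8,"tz": 0,"gripper": 1},
    {"rx": 0,"ry": 0,"rz": 0,"tx": -3.5,"ty": 2.8,"tz": 0,"gripper": 1},
    {"rx": 0,"ry": 0,"rz": 0,"tx": -3.5,"ty": 2.8,"tz": 0,"gripper": 1},
    {"rx": 0,"ry": 0,"rz": 7,"tx": 0,"ty": 0,"tz": 0,"gripper": 1},
    {"rx": 0,"ry": 0,"rz": 7,"tx": 0,"ty": 0,"tz": 0,"gripper": 1},
    {"rx": 0,"ry": 0,"rz": 0,"tx": 0,"ty": 0,"tz": 0,"gripper": 1},
  ],
)

```text
time: 2.05
ee_pos: [0.5823, 0.0759, 0.2307]
tcp_rot: [-0.001, -0.096, 0.995, -0.0]
contact_force: [0.7, 0.0, -0.7]
width: 0.0853
gripper_force: 0.0
```

```bash
python3 - <<'E'
from h import *
import cv2
o=env.observe();print(o["time"],o["ee_pos"],o["tcp_rot"],o["joint_pos"])
im=env.read_camera("wrist");cv2.imwrite("pics/w2.png",im[...,::-1])
print(proj("wrist",[.482,.109,.042]),proj("wrist",[.613,.134,.042]))
E
```

```text
2.05 [0.58229013 0.07586364 0.2306785 ] [-5.88338096e-04 -9.55408775e-02  9.95425329e-01 -8.95793099e-05] [ 4.05066118e-01  3.21646968e-01 -8.83220923e-02 -2.04453672e-04
 -1.16200263e+00 -1.78440737e+00]
[333.65132689  79.6357574 ] [326.97423477 223.06317945]
```

View pics/w2.png

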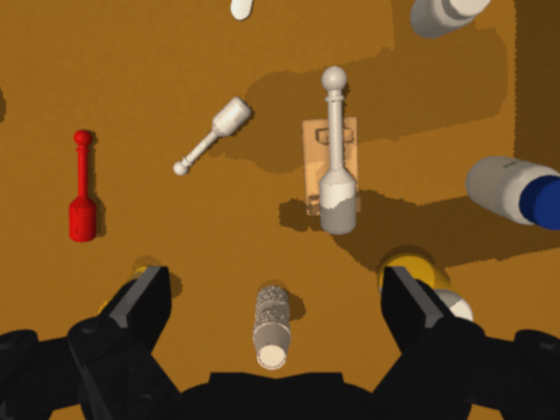

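The wrist view shows the white pestle with its knob at (334,78), shaft mid at (336,140) and head centre at about (338,200).

```bash
python3 - <<'E'
from h import *
np.set_printoptions(precision=4,suppress=True)
k=onz("wrist",(334,78),.042);h=onz("wrist",(338,205),.042);m=onz("wrist",(336,140),.042)
for p in(m,h):print(p,np.linalg.norm(p-k),np.degrees(np.arctan2(*(p-k)[1::-1])))
o=env.observe();w,x,y,z=o["tcp_rot"];r=R.from_quat([x,y,z,w]);M=r.as_matrix();print(k,M)
d=h-k;a=np.degrees(np.arctan2(-d[1],-d[0]));b=np.degrees(np.arctan2(M[1,0],M[0,0]));print("rz",b-a)
print("shift tool",M.T@(k-[0,0,.019]-o["ee_pos"])*100)
E
```

```text
[0.5327 0.1235 0.042 ] 0.0540680604726888 15.60214706232081
[0.5929 0.1402 0.042 ] 0.11657930086818138 15.556073872717878
[0.4806 0.109  0.042 ] [[-0.9814 -0.1919 -0.0008]
 [-0.1919  0.9814 -0.0002]
 [ 0.0009 -0.     -1.    ]]
rz -4.491885475774097
shift tool [ 9.3149  5.237  20.7972]
```

Call:
send_rows(
  series=[
    {"rx": 0,"ry": 0,"rz": 0,"tx": 3.1,"ty": 1.75,"tz": 0,"gripper": 1},
    {"rx": 0,"ry": 0,"rz": 0,"tx": 3.1,"ty": 1.75,"tz": 0,"gripper": 1},
    {"rx": 0,"ry": 0,"rz": 0,"tx": 3.1,"ty": 1.74,"tz": 0,"gripper": 1},
    {"rx": 0,"ry": 0,"rz": -4.5,"tx": 0,"ty": 0,"tz": 0,"gripper": 1},
    {"rx": 0,"ry": 0,"rz": 0,"tx": 0,"ty": 0,"tz": 4,"gripper": 1},
    {"rx": 0,"ry": 0,"rz": 0,"tx": 0,"ty": 0,"tz": 4,"gripper": 1},
    {"rx": 0,"ry": 0,"rz": 0,"tx": 0,"ty": 0,"tz": 4,"gripper": 1},
    {"rx": 0,"ry": 0,"rz": 0,"tx": 0,"ty": 0,"tz": 2,"gripper": 1},
    {"rx": 0,"ry": 0,"rz": 0,"tx": 0,"ty": 0,"tz": 0,"gripper": 1},
  ],
)

```text
time: 3.0
ee_pos: [0.4791, 0.1077, 0.0886]
tcp_rot: [-0.003, -0.135, 0.991, -0.001]
contact_force: [-0.1, 0.4, 0.4]
width: 0.0856
gripper_force: 0.0
```

```bash
python3 - <<'E'
from h import *
import cv2
np.set_printoptions(precision=4,suppress=True)
o=env.observe();w,x,y,z=o["tcp_rot"];M=R.from_quat([x,y,z,w]).as_matrix();print(o["ee_pos"],o["tcp_rot"])
print("shift tool",M.T@(np.array([.481,.109,.023])-o["ee_pos"])*100)
a=cv2.resize(env.read_camera("wrist")[...,::-1],(400,300))
im=env.read_camera("side")[...,::-1];u,v=proj("side",[.481,.109,.06]).astype(int);b=cv2.resize(im[v-60:v+60,u-80:u+80],(400,300))
cv2.imwrite("pics/w3.png",np.hstack([a,b]))
E
```

```text
[0.4791 0.1077 0.0886] [-0.0034 -0.1346  0.9909 -0.0012]
shift tool [-0.2649  0.0813  6.5588]
```

View pics/w3.png

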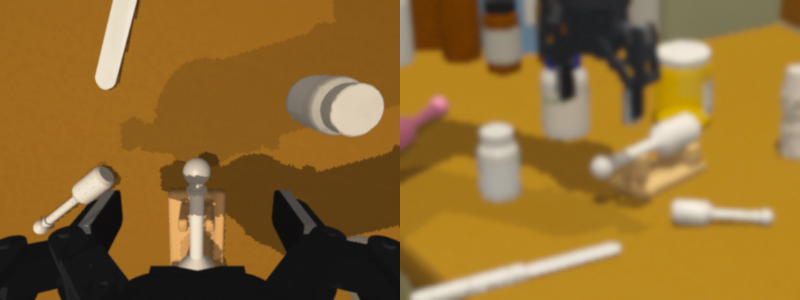

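The wrist half shows the knob centred between the fingers at full-frame (274,238). I need to check clearance to the small pestle and the white bottle.

```bash
python3 - <<'E'
from h import *
np.set_printoptions(precision=4,suppress=True)
print("knob",onz("wrist",(275,237),.042),"shaft",onz("wrist",(275,300),.042))
for n,p in dict(smallhead=(95*1.4,186*1.4),tip=(40*1.4,228*1.4),bottlenear=(292*1.4,108*1.4)).items():print(n,onz("wrist",p,.01))
M=np.array([[-.9638,-.2667],[-.2667,.9638]]);c=np.array([.481,.109])
print("fingers",[c+M@[sx,sy] for sx in(-.011,.011) for sy in(-.057,.057)])
E
```

```text
knob [0.4849 0.1107 0.042 ] shaft [0.5247 0.1216 0.042 ]
smallhead [0.5395 0.0239 0.01  ]
tip [ 0.6008 -0.0228  0.01  ]
bottlenear [0.4184 0.1799 0.01  ]
fingers [array([0.5068, 0.057 ]), array([0.4764, 0.1669]), array([0.4856, 0.0511]), array([0.4552, 0.161 ])]
```

Call:
send_rows(
  series=[
    {"rx": 0,"ry": 0,"rz": 0,"tx": -0.4,"ty": 0.1,"tz": 2,"gripper": 1},
    {"rx": 0,"ry": 0,"rz": 0,"tx": 0,"ty": 0,"tz": 2,"gripper": 1},
    {"rx": 0,"ry": 0,"rz": 0,"tx": 0,"ty": 0,"tz": 1.5,"gripper": 1},
    {"rx": 0,"ry": 0,"rz": 0,"tx": 0,"ty": 0,"tz": 1,"gripper": 1},
    {"rx": 0,"ry": 0,"rz": 0,"tx": 0,"ty": 0,"tz": 0,"gripper": 1},
    {"rx": 0,"ry": 0,"rz": 0,"tx": 0,"ty": 0,"tz": 0,"gripper": 1},
  ],
)

```text
time: 3.7
ee_pos: [0.4857, 0.1117, 0.0274]
tcp_rot: [0.001, -0.134, 0.991, 0.0]
contact_force: [-0.4, 0.6, 1.1]
width: 0.0852
gripper_force: 0.0
```

Call:
send_rows(
  series=[
    {"rx": 0,"ry": 0,"rz": 0,"tx": 0,"ty": 0,"tz": 0,"gripper": 0},
    {"rx": 0,"ry": 0,"rz": 0,"tx": 0,"ty": 0,"tz": 0,"gripper": 0},
    {"rx": 0,"ry": 0,"rz": 0,"tx": 0,"ty": 0,"tz": 0,"gripper": 0},
    {"rx": 0,"ry": 0,"rz": 0,"tx": 0,"ty": 0,"tz": 0,"gripper": 0},
    {"rx": 0,"ry": 0,"rz": 0,"tx": 0,"ty": 0,"tz": 0,"gripper": 0},
    {"rx": 0,"ry": 0,"rz": 0,"tx": 0,"ty": 0,"tz": 0,"gripper": 0},
    {"rx": 0,"ry": 0,"rz": 0,"tx": 0,"ty": 0,"tz": 0,"gripper": 0},
    {"rx": 0,"ry": 0,"rz": 0,"tx": 0,"ty": 0,"tz": 0,"gripper": 0},
  ],
  grip_force=60,
)

```text
time: 4.5
ee_pos: [0.4848, 0.1112, 0.0264]
tcp_rot: [0.0, -0.134, 0.991, -0.0]
contact_force: [-0.4, -0.6, 1.9]
width: 0.019
gripper_force: 58.5
```

Call:
send_rows(
  series=[
    {"rx": 0,"ry": 0,"rz": 0,"tx": 0,"ty": 0,"tz": -0.5,"gripper": 0},
    {"rx": 0,"ry": 0,"rz": 0,"tx": 0,"ty": 0,"tz": -1,"gripper": 0},
    {"rx": 0,"ry": 0,"rz": 0,"tx": 0,"ty": 0,"tz": -1.5,"gripper": 0},
    {"rx": 0,"ry": 0,"rz": 0,"tx": 0,"ty": 0,"tz": -2,"gripper": 0},
    {"rx": 0,"ry": 0,"rz": 0,"tx": 0,"ty": 0,"tz": -2,"gripper": 0},
    {"rx": 0,"ry": 0,"rz": 0,"tx": 0,"ty": 0,"tz": -1,"gripper": 0},
    {"rx": 0,"ry": 0,"rz": 0,"tx": 0,"ty": 0,"tz": 0,"gripper": 0},
  ],
  grip_force=60,
)

```text
time: 5.2
ee_pos: [0.4855, 0.1117, 0.1079]
tcp_rot: [0.002, -0.134, 0.991, 0.001]
contact_force: [-0.1, 0.8, -1.5]
width: 0.0186
gripper_force: 58.6
```

```bash
python3 - <<'E'
from h import *
import cv2
o=env.observe();print(o["ee_pos"],o["contact_force"],o["width"],o["gripper_force"])
out=[]
for n in("scene","side"):
    im=env.read_camera(n)[...,::-1];u,v=proj(n,[.53,.11,.1]).astype(int);out.append(cv2.resize(im[v-60:v+60,u-80:u+80],(400,300)))
cv2.imwrite("pics/l1.png",np.hstack(out))
E
```

```text
[0.48550338 0.1116883  0.10787648] [-0.11098413  0.81409507 -1.49017326] 0.018647374924404193 58.57776761054993
```

View pics/l1.png

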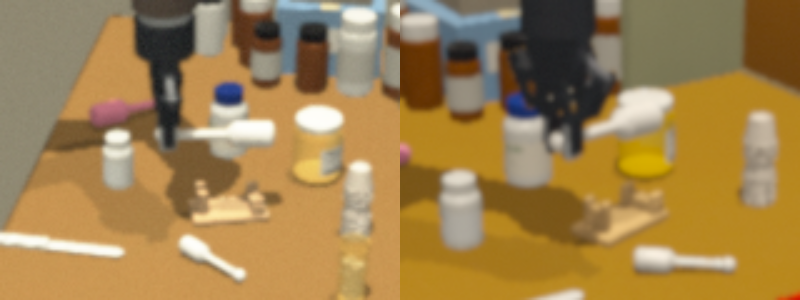

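The pestle is lifted and level, clear of the rest: knob in the fingers at (165,133), head at (255,132) in the scene half. I lift it higher before easing the grip.

Call:
send_rows(
  series=[
    {"rx": 0,"ry": 0,"rz": 0,"tx": 0,"ty": 0,"tz": -2,"gripper": 0},
    {"rx": 0,"ry": 0,"rz": 0,"tx": 0,"ty": 0,"tz": -3,"gripper": 0},
    {"rx": 0,"ry": 0,"rz": 0,"tx": 0,"ty": 0,"tz": -3,"gripper": 0},
    {"rx": 0,"ry": 0,"rz": 0,"tx": 0,"ty": 0,"tz": -3,"gripper": 0},
    {"rx": 0,"ry": 0,"rz": 0,"tx": 0,"ty": 0,"tz": -3,"gripper": 0},
    {"rx": 0,"ry": 0,"rz": 0,"tx": 0,"ty": 0,"tz": -3,"gripper": 0},
    {"rx": 0,"ry": 0,"rz": 0,"tx": 0,"ty": 0,"tz": -1,"gripper": 0},
    {"rx": 0,"ry": 0,"rz": 0,"tx": 0,"ty": 0,"tz": 0,"gripper": 0},
    {"rx": 0,"ry": 0,"rz": 0,"tx": 0,"ty": 0,"tz": 0,"gripper": 0},
    {"rx": 0,"ry": 0,"rz": 0,"tx": 0,"ty": 0,"tz": 0,"gripper": 0},
  ],
)

```text
time: 6.3
ee_pos: [0.4839, 0.1109, 0.284]
tcp_rot: [-0.002, -0.134, 0.991, -0.001]
contact_force: [-0.3, 0.6, -1.1]
width: 0.0189
gripper_force: 58.6
```

Call:
send_rows(
  series=[
    {"rx": 0,"ry": 0,"rz": 0,"tx": 0,"ty": 0,"tz": 0,"gripper": 0},
  ],
  grip_force=8,
)

```text
time: 6.4
ee_pos: [0.4842, 0.111, 0.2846]
tcp_rot: [-0.002, -0.134, 0.991, -0.001]
contact_force: [0.3, 0.2, -2.1]
width: 0.0183
gripper_force: 58.6
```

Call:
send_rows(
  series=[
    {"rx": 0,"ry": 0,"rz": 0,"tx": 0,"ty": 0,"tz": 0,"gripper": 0},
    {"rx": 0,"ry": 0,"rz": 0,"tx": 0,"ty": 0,"tz": 0,"gripper": 0},
  ],
  grip_force=8,
)

```text
time: 6.6
ee_pos: [0.4847, 0.1112, 0.2859]
tcp_rot: [-0.0, -0.134, 0.991, -0.0]
contact_force: [0.3, 0.9, -1.2]
width: 0.0184
gripper_force: 58.6
```

Call:
send_rows(
  series=[
    {"rx": 0,"ry": 0,"rz": 0,"tx": 0,"ty": 0,"tz": 0,"gripper": 0},
    {"rx": 0,"ry": 0,"rz": 0,"tx": 0,"ty": 0,"tz": 0,"gripper": 0},
  ],
  grip_force=20,
)

```text
time: 6.8
ee_pos: [0.4848, 0.1113, 0.2863]
tcp_rot: [0.0, -0.134, 0.991, 0.0]
contact_force: [0.4, -0.5, -1.6]
width: 0.0186
gripper_force: 58.6
```

Call:
send_rows(
  series=[
    {"rx": 0,"ry": 0,"rz": 0,"tx": 0,"ty": 0,"tz": 0,"gripper": 0.03},
    {"rx": 0,"ry": 0,"rz": 0,"tx": 0,"ty": 0,"tz": 0,"gripper": 0.03},
  ],
  grip_force=20,
)

```text
time: 7.0
ee_pos: [0.4848, 0.1113, 0.2864]
tcp_rot: [0.0, -0.134, 0.991, 0.0]
contact_force: [-0.3, -0.4, -1.7]
width: 0.0184
gripper_force: 58.6
```

Call:
send_rows(
  series=[
    {"rx": 0,"ry": 0,"rz": 0,"tx": 0,"ty": 0,"tz": 0,"gripper": 0.1},
    {"rx": 0,"ry": 0,"rz": 0,"tx": 0,"ty": 0,"tz": 0,"gripper": 0.1},
  ],
  grip_force=20,
)

```text
time: 7.2
ee_pos: [0.4848, 0.1113, 0.2863]
tcp_rot: [0.0, -0.134, 0.991, 0.0]
contact_force: [0.2, -0.5, -0.9]
width: 0.0185
gripper_force: 58.6
```

Call:
send_rows(
  series=[
    {"rx": 0,"ry": 0,"rz": 0,"tx": 0,"ty": 0,"tz": 0,"gripper": 0.15},
    {"rx": 0,"ry": 0,"rz": 0,"tx": 0,"ty": 0,"tz": 0,"gripper": 0.15},
  ],
  grip_force=20,
)

```text
time: 7.4
ee_pos: [0.4848, 0.1113, 0.2863]
tcp_rot: [0.0, -0.134, 0.991, 0.0]
contact_force: [0.4, -0.1, -1.6]
width: 0.0186
gripper_force: 58.6
```

Call:
send_rows(
  series=[
    {"rx": 0,"ry": 0,"rz": 0,"tx": 0,"ty": 0,"tz": 0,"gripper": 0.18},
    {"rx": 0,"ry": 0,"rz": 0,"tx": 0,"ty": 0,"tz": 0,"gripper": 0.18},
  ],
  grip_force=20,
)

```text
time: 7.6
ee_pos: [0.4848, 0.1113, 0.2863]
tcp_rot: [-0.0, -0.134, 0.991, -0.0]
contact_force: [-1.3, -0.3, -0.9]
width: 0.0189
gripper_force: 58.6
```

Call:
send_rows(
  series=[
    {"rx": 0,"ry": 0,"rz": 0,"tx": 0,"ty": 0,"tz": 0,"gripper": 0.2},
  ],
  grip_force=20,
)

```text
time: 7.7
ee_pos: [0.4848, 0.1113, 0.2863]
tcp_rot: [-0.0, -0.134, 0.991, 0.0]
contact_force: [0.4, 0.6, -2.1]
width: 0.0189
gripper_force: 58.6
```

Call:
send_rows(
  series=[
    {"rx": 0,"ry": 0,"rz": 0,"tx": 0,"ty": 0,"tz": 0,"gripper": 0.21},
  ],
  grip_force=20,
)

```text
time: 7.8
ee_pos: [0.4848, 0.1113, 0.2863]
tcp_rot: [0.0, -0.134, 0.991, 0.0]
contact_force: [0.2, -0.0, -2.2]
width: 0.0184
gripper_force: 58.6
```

Call:
send_rows(
  series=[
    {"rx": 0,"ry": 0,"rz": 0,"tx": 0,"ty": 0,"tz": 0,"gripper": 0.217},
  ],
  grip_force=20,
)

```text
time: 7.9
ee_pos: [0.4848, 0.1113, 0.2863]
tcp_rot: [0.0, -0.134, 0.991, 0.0]
contact_force: [-0.7, -0.7, -1.5]
width: 0.0187
gripper_force: 55.3
```

Call:
send_rows(
  series=[
    {"rx": 0,"ry": 0,"rz": 0,"tx": 0,"ty": 0,"tz": 0,"gripper": 0.222},
  ],
  grip_force=20,
)

```text
time: 8.0
ee_pos: [0.4848, 0.1113, 0.2863]
tcp_rot: [-0.0, -0.134, 0.991, -0.0]
contact_force: [-0.1, 1.2, -1.5]
width: 0.0189
gripper_force: 45.2
```

Call:
send_rows(
  series=[
    {"rx": 0,"ry": 0,"rz": 0,"tx": 0,"ty": 0,"tz": 0,"gripper": 0.222},
  ],
)

```text
time: 8.1
ee_pos: [0.4848, 0.1113, 0.2863]
tcp_rot: [-0.0, -0.134, 0.991, 0.0]
contact_force: [0.6, 0.1, -1.0]
width: 0.0191
gripper_force: 45.2
```

Call:
send_rows(
  series=[
    {"rx": 0,"ry": 0,"rz": 0,"tx": 0,"ty": 0,"tz": 0,"gripper": 0.23},
  ],
)

```text
time: 8.2
ee_pos: [0.4849, 0.1113, 0.2864]
tcp_rot: [0.0, -0.134, 0.991, 0.0]
contact_force: [1.0, -0.5, -1.6]
width: 0.0197
gripper_force: 30.4
```

Call:
send_rows(
  series=[
    {"rx": 0,"ry": 0,"rz": 0,"tx": 0,"ty": 0,"tz": 0,"gripper": 0.23},
  ],
)

```text
time: 8.3
ee_pos: [0.4849, 0.1113, 0.2864]
tcp_rot: [0.0, -0.134, 0.991, 0.0]
contact_force: [-0.6, -0.3, -0.5]
width: 0.0203
gripper_force: 30.4
```

Call:
send_rows(
  series=[
    {"rx": 0,"ry": 0,"rz": 0,"tx": 0,"ty": 0,"tz": 0,"gripper": 0.236},
    {"rx": 0,"ry": 0,"rz": 0,"tx": 0,"ty": 0,"tz": 0,"gripper": 0.239},
  ],
)

```text
time: 8.5
ee_pos: [0.4849, 0.1113, 0.2863]
tcp_rot: [0.0, -0.134, 0.991, 0.0]
contact_force: [-0.3, 0.5, -1.9]
width: 0.0205
gripper_force: 15.8
```

Call:
send_rows(
  series=[
    {"rx": 0,"ry": 0,"rz": 0,"tx": 0,"ty": 0,"tz": 0,"gripper": 0.241},
    {"rx": 0,"ry": 0,"rz": 0,"tx": 0,"ty": 0,"tz": 0,"gripper": 0.241},
  ],
)

```text
time: 8.7
ee_pos: [0.4846, 0.1111, 0.2862]
tcp_rot: [-0.0, -0.134, 0.991, -0.0]
contact_force: [-0.6, -0.7, -1.2]
width: 0.0208
gripper_force: 13.0
```

Call:
send_rows(
  series=[
    {"rx": 0,"ry": 0,"rz": 0,"tx": 0,"ty": 0,"tz": 0,"gripper": 0.2435},
    {"rx": 0,"ry": 0,"rz": 0,"tx": 0,"ty": 0,"tz": 0,"gripper": 0.2435},
    {"rx": 0,"ry": 0,"rz": 0,"tx": 0,"ty": 0,"tz": 0,"gripper": 0.2435},
    {"rx": 0,"ry": 0,"rz": 0,"tx": 0,"ty": 0,"tz": 0,"gripper": 0.2435},
    {"rx": 0,"ry": 0,"rz": 0,"tx": 0,"ty": 0,"tz": 0,"gripper": 0.2435},
    {"rx": 0,"ry": 0,"rz": 0,"tx": 0,"ty": 0,"tz": 0,"gripper": 0.2435},
    {"rx": 0,"ry": 0,"rz": 0,"tx": 0,"ty": 0,"tz": 0,"gripper": 0.2435},
  ],
)

```text
time: 9.4
ee_pos: [0.4849, 0.1113, 0.2864]
tcp_rot: [0.0, -0.134, 0.991, 0.0]
contact_force: [-1.0, 0.2, -1.4]
width: 0.0205
gripper_force: 9.9
```

```bash
python3 - <<'E'
from h import *
import cv2
o=env.observe();print(o["ee_pos"],o["contact_force"],o["ft_torque"],o["width"],o["gripper_force"])
out=[]
for n in("scene","side"):
    im=env.read_camera(n)[...,::-1];cv2.imwrite(f"pics/h_{n}.png",im);u,v=proj(n,[.49,.11,.23]).astype(int);v=max(v,60);print(n,u,v);out.append(cv2.resize(im[v-60:v+60,u-80:u+80],(400,300)))
cv2.imwrite("pics/h1.png",np.hstack(out))
E
```

```text
[0.48486987 0.11126406 0.28635499] [-0.95009618  0.19507287 -1.36984403] [-0.02148211  0.04473003 -0.00695821] 0.02051455208935447 9.85373541712761
scene 271 137
side 237 138
```

View pics/h1.png

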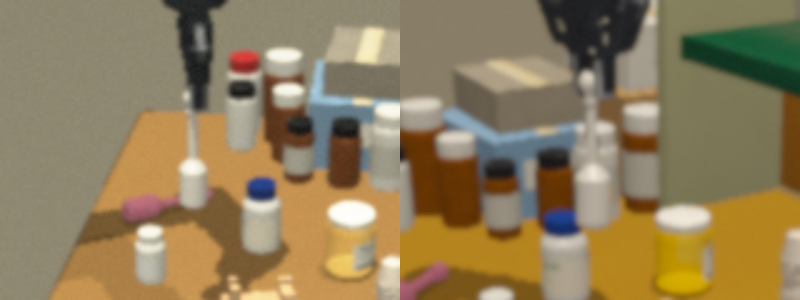

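The pestle hangs head down, close to plumb. In the crop its knob is at scene (187,95) and side (186,78), and its foot at scene (193,203) and side (193,222). I grip firmly now and compute the tilt.

Call:
send_rows(
  series=[
    {"rx": 0,"ry": 0,"rz": 0,"tx": 0,"ty": 0,"tz": 0,"gripper": 0.235},
    {"rx": 0,"ry": 0,"rz": 0,"tx": 0,"ty": 0,"tz": 0,"gripper": 0.225},
    {"rx": 0,"ry": 0,"rz": 0,"tx": 0,"ty": 0,"tz": 0,"gripper": 0.2},
    {"rx": 0,"ry": 0,"rz": 0,"tx": 0,"ty": 0,"tz": 0,"gripper": 0},
    {"rx": 0,"ry": 0,"rz": 0,"tx": 0,"ty": 0,"tz": 0,"gripper": 0},
    {"rx": 0,"ry": 0,"rz": 0,"tx": 0,"ty": 0,"tz": 0,"gripper": 0},
    {"rx": 0,"ry": 0,"rz": 0,"tx": 0,"ty": 0,"tz": 0,"gripper": 0},
  ],
  grip_force=60,
)

```text
time: 10.2
ee_pos: [0.4848, 0.1113, 0.2863]
tcp_rot: [0.0, -0.134, 0.991, 0.0]
contact_force: [-0.8, -0.5, -2.3]
width: 0.0185
gripper_force: 58.6
```

```bash
python3 - <<'E'
from h import *
np.set_printoptions(precision=4,suppress=True)
k=tri(("scene",(265.8,115)),("side",(231.4,109.2)));f=tri(("scene",(268.2,158.2)),("side",(234.2,166.8)))
d=k-f;print(k,f,np.linalg.norm(d),np.degrees(np.arctan2(np.hypot(*d[:2]),d[2])))
print(proj("scene",[.485,.111,.305]),proj("side",[.485,.111,.305]))
print(proj("scene",[.485,.111,.165]),proj("side",[.485,.111,.165]))
o=env.observe();w,x,y,z=o["tcp_rot"];M=R.from_quat([x,y,z,w]).as_matrix()
c=np.array([.5617,-.2674]);print(o["gripper_force"],o["ee_pos"],"to cup",(M.T@np.r_[c-o["ee_pos"][:2],0])*100)
E
```

```text
[0.4749 0.1071 0.3028] [0.4788 0.1112 0.1584] 0.1444822454553994 2.255185181283804
[269.2953 113.4759] [234.4734 107.949 ]
[270.0736 155.9789] [236.5381 164.3877]
58.57751905918121 [0.4848 0.1113 0.2863] to cup [  2.652  -38.5478  -0.0004]
```

Call:
send_rows(
  series=[
    {"rx": 0,"ry": 0,"rz": 0,"tx": 0.2,"ty": -1,"tz": 0,"gripper": 0},
    {"rx": 0,"ry": 0,"rz": 0,"tx": 0.2,"ty": -2,"tz": 0,"gripper": 0},
    {"rx": 0,"ry": 0,"rz": 0,"tx": 0.2,"ty": -3,"tz": 0,"gripper": 0},
    {"rx": 0,"ry": 0,"rz": 0,"tx": 0.2,"ty": -3,"tz": 0,"gripper": 0},
    {"rx": 0,"ry": 0,"rz": 0,"tx": 0.2,"ty": -3,"tz": 0,"gripper": 0},
    {"rx": 0,"ry": 0,"rz": 0,"tx": 0.2,"ty": -3,"tz": 0,"gripper": 0},
    {"rx": 0,"ry": 0,"rz": 0,"tx": 0.2,"ty": -3,"tz": 0,"gripper": 0},
    {"rx": 0,"ry": 0,"rz": 0,"tx": 0.2,"ty": -3,"tz": 0,"gripper": 0},
    {"rx": 0,"ry": 0,"rz": 0,"tx": 0.2,"ty": -3,"tz": 0,"gripper": 0},
  ],
)

```text
time: 11.1
ee_pos: [0.5311, -0.1268, 0.2864]
tcp_rot: [-0.0, -0.134, 0.991, -0.0]
contact_force: [-0.3, -0.0, -1.4]
width: 0.0186
gripper_force: 58.7
```

Call:
send_rows(
  series=[
    {"rx": 0,"ry": 0,"rz": 0,"tx": 0.1,"ty": -3,"tz": 0,"gripper": 0},
    {"rx": 0,"ry": 0,"rz": 0,"tx": 0.1,"ty": -3,"tz": 0,"gripper": 0},
    {"rx": 0,"ry": 0,"rz": 0,"tx": 0.1,"ty": -3,"tz": 0,"gripper": 0},
    {"rx": 0,"ry": 0,"rz": 0,"tx": 0,"ty": -3,"tz": 0,"gripper": 0},
    {"rx": 0,"ry": 0,"rz": 0,"tx": 0,"ty": -2,"tz": 0,"gripper": 0},
    {"rx": 0,"ry": 0,"rz": 0,"tx": 0,"ty": -0.7,"tz": 0,"gripper": 0},
    {"rx": 0,"ry": 0,"rz": 0,"tx": 0,"ty": 0,"tz": 4,"gripper": 0},
    {"rx": 0,"ry": 0,"rz": 0,"tx": 0,"ty": 0,"tz": 2.5,"gripper": 0},
    {"rx": 0,"ry": 0,"rz": 0,"tx": 0,"ty": 0,"tz": 0,"gripper": 0},
    {"rx": 0,"ry": 0,"rz": 0,"tx": 0,"ty": 0,"tz": 0,"gripper": 0},
  ],
)

```text
time: 12.1
ee_pos: [0.5676, -0.2676, 0.222]
tcp_rot: [-0.0, -0.134, 0.991, -0.0]
contact_force: [-0.4, -0.2, -0.6]
width: 0.0186
gripper_force: 58.9
```

```bash
python3 - <<'E'
from h import *
import cv2
o=env.observe();print(o["ee_pos"],o["tcp_rot"],o["contact_force"],o["width"],o["gripper_force"])
out=[]
for n in("scene","side"):
    im=env.read_camera(n)[...,::-1];cv2.imwrite(f"pics/c_{n}.png",im);u,v=proj(n,[.562,-.267,.1]).astype(int);print(n,u,v);out.append(cv2.resize(im[v-90:v+90,u-60:u+60],(400,600),interpolation=2))
cv2.imwrite("pics/c1.png",np.hstack(out))
E
```

```text
[ 0.56762306 -0.26762246  0.22202703] [-4.50784984e-05 -1.34448369e-01  9.90920476e-01 -4.94284406e-04] [-0.42425593 -0.24353712 -0.6214092 ] 0.018627577800084776 58.8529497385025
scene 278 248
side 363 237
```

View pics/c1.png

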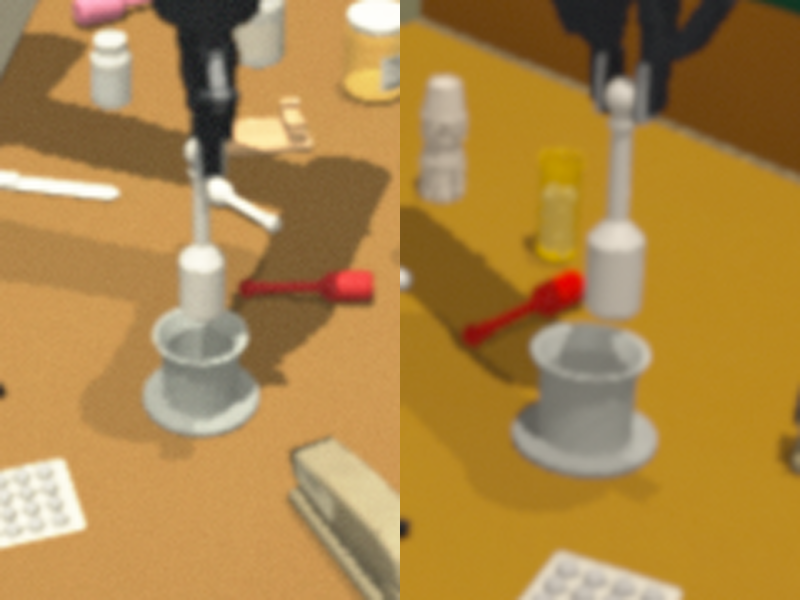

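Over the cup, full-frame pixels are: foot at scene (278.6,251.6) and side (366.6,239.4), rim centre at scene (278.2,259.4) and side (360.2,253.2), knob at side (369,175.5).

```bash
python3 - <<'E'
from h import *
np.set_printoptions(precision=4,suppress=True)
c=tri(("scene",(278.2,259.4)),("side",(360.2,253.2)));f=tri(("scene",(278.6,251.6)),("side",(366.6,239.4)));k=tri(("scene",(276,204.3)),("side",(369,175.5)))
print("rim",c,"foot",f,"knob",k,"len",np.linalg.norm(k-f),"dir",(k-f)/np.linalg.norm(k-f))
print(onz("side",(360.2,253.2),.066))
o=env.observe();w,x,y,z=o["tcp_rot"];M=R.from_quat([x,y,z,w]).as_matrix()
d=c-f;print("tool cm",M.T@[d[0],d[1],0]*100, M.T@(k-f))
E
```

```text
rim [ 0.5611 -0.2615  0.0604] foot [ 0.5642 -0.2742  0.0968] knob [ 0.5586 -0.2725  0.2363] len 0.13959713574298893 dir [-0.0398  0.0119  0.9991]
[ 0.555  -0.2669  0.066 ]
tool cm [-0.044   1.3041 -0.0032] [ 0.0045  0.0027 -0.1395]
```

```bash
python3 - <<'E'
from h import *
from scipy.optimize import least_squares
np.set_printoptions(precision=4,suppress=True)
off={"scene":(218,158),"side":(303,147)}
t=np.linspace(0,2*np.pi,90)
C={n:env.calibration(n) for n in off}
def ext(n,x,y,z,r):
    c=C[n];T=np.array(c["world_to_cam"]);P=np.c_[x+r*np.cos(t),y+r*np.sin(t),0*t+z]@T[:3,:3].T+T[:3,3]
    q=P@np.array(c["camera_matrix"]).T;q=(q[:,:2]/q[:,2:]-off[n])*400/120
    return dict(l=q[:,0].min(),r=q[:,0].max(),t=q[:,1].min(),b=q[:,1].max())
cup=[("scene",.066,.037,dict(l=153,r=248,t=306)),("scene",.003,.046,dict(l=143,r=259,b=432)),("side",.066,.037,dict(l=130,r=252,t=323)),("side",.003,.046,dict(l=112,r=257,b=473))]
fun=lambda p:[ext(n,p[0],p[1],z,r)[k]-v for n,z,r,m in cup for k,v in m.items()]
s=least_squares(fun,[.56,-.267],loss="soft_l1");print("cup",s.x,np.round(fun(s.x),1))
ft=[("scene",.017,dict(l=181,r=224,b=320)),("side",.017,dict(l=184,r=241,b=318))]
g=lambda p:[ext(n,*p[:3],r)[k]-v for n,r,m in ft for k,v in m.items()]
s2=least_squares(g,[.56,-.267,.1]);print("foot",s2.x,np.round(g(s2.x),1))
kn=[("side",.241,.011,dict(l=207,r=234))]
E
```

```text
cup [ 0.5607 -0.261 ] [-0.8  0.3 -4.9 -0.3  0.   0.7  1.5 -1.2 -3.2  0.4  0.1  0.4]
foot [ 0.5644 -0.2731  0.0999] [-1.1  1.1 -0.6  0.6 -0.4  0.4]
```

Call:
send_rows(
  series=[
    {"rx": 0,"ry": 0,"rz": 0,"tx": 0,"ty": 0.6,"tz": 0,"gripper": 0},
    {"rx": 0,"ry": 0,"rz": 0,"tx": 0,"ty": 0.6,"tz": 0,"gripper": 0},
    {"rx": 0,"ry": 0,"rz": 0,"tx": 0,"ty": 0,"tz": 1,"gripper": 0},
    {"rx": 0,"ry": 0,"rz": 0,"tx": 0,"ty": 0,"tz": 1,"gripper": 0},
    {"rx": 0,"ry": 0,"rz": 0,"tx": 0,"ty": 0,"tz": 1,"gripper": 0},
    {"rx": 0,"ry": 0,"rz": 0,"tx": 0,"ty": 0,"tz": 1,"gripper": 0},
    {"rx": 0,"ry": 0,"rz": 0,"tx": 0,"ty": 0,"tz": 1,"gripper": 0},
    {"rx": 0,"ry": 0,"rz": 0,"tx": 0,"ty": 0,"tz": 0,"gripper": 0},
    {"rx": 0,"ry": 0,"rz": 0,"tx": 0,"ty": 0,"tz": 0,"gripper": 0},
  ],
)

```text
time: 13.1
ee_pos: [0.5643, -0.256, 0.171]
tcp_rot: [-0.0, -0.134, 0.991, -0.0]
contact_force: [0.3, 0.4, -1.1]
width: 0.0187
gripper_force: 58.9
```

```bash
python3 - <<'E'
from h import *
import cv2
out=[]
for n in("scene","side"):
    im=env.read_camera(n)[...,::-1];u,v=proj(n,[.562,-.267,.1]).astype(int);out.append(cv2.resize(im[v-90:v+90,u-60:u+60],(400,600),interpolation=2))
cv2.imwrite("pics/c2.png",np.hstack(out))
E
```

```text
(no output)
```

View pics/c2.png

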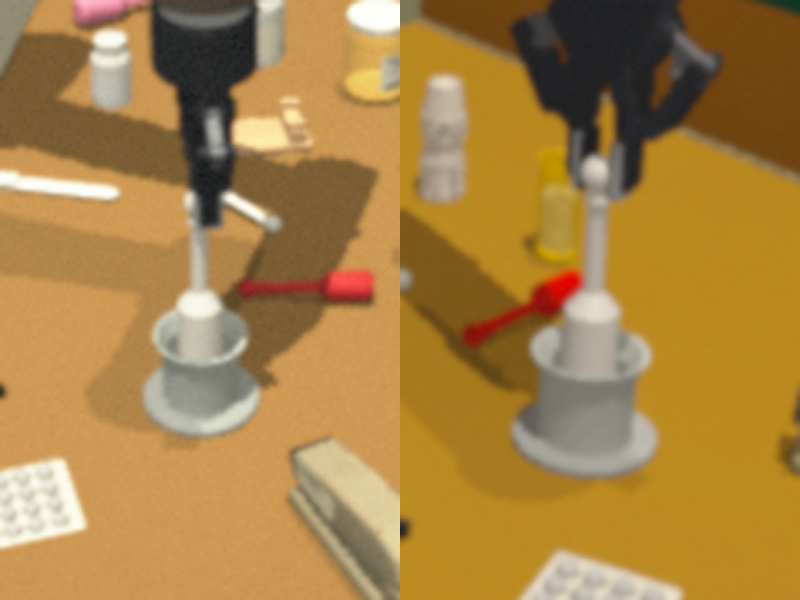

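The head is inside the rim and centred in both halves: scene x 200 against rim 200, side x 591 against rim 591. That is the tenth and last picture, so I lower by force from here.

Call:
send_rows(
  series=[
    {"rx": 0,"ry": 0,"rz": 0,"tx": 0,"ty": 0,"tz": 1,"gripper": 0},
    {"rx": 0,"ry": 0,"rz": 0,"tx": 0,"ty": 0,"tz": 1,"gripper": 0},
    {"rx": 0,"ry": 0,"rz": 0,"tx": 0,"ty": 0,"tz": 0.8,"gripper": 0},
    {"rx": 0,"ry": 0,"rz": 0,"tx": 0,"ty": 0,"tz": 0.4,"gripper": 0},
    {"rx": 0,"ry": 0,"rz": 0,"tx": 0,"ty": 0,"tz": 0,"gripper": 0},
    {"rx": 0,"ry": 0,"rz": 0,"tx": 0,"ty": 0,"tz": 0,"gripper": 0},
  ],
)

```text
time: 13.8
ee_pos: [0.5644, -0.256, 0.1393]
tcp_rot: [0.0, -0.134, 0.991, -0.0]
contact_force: [-0.2, 0.3, -1.5]
width: 0.0188
gripper_force: 58.9
```

Call:
send_rows(
  series=[
    {"rx": 0,"ry": 0,"rz": 0,"tx": 0,"ty": 0,"tz": 0.2,"gripper": 0},
    {"rx": 0,"ry": 0,"rz": 0,"tx": 0,"ty": 0,"tz": 0.1,"gripper": 0},
    {"rx": 0,"ry": 0,"rz": 0,"tx": 0,"ty": 0,"tz": 0,"gripper": 0},
    {"rx": 0,"ry": 0,"rz": 0,"tx": 0,"ty": 0,"tz": 0,"gripper": 0},
  ],
)

```text
time: 14.2
ee_pos: [0.5645, -0.256, 0.1368]
tcp_rot: [0.0, -0.134, 0.991, -0.0]
contact_force: [-0.2, -0.2, 0.1]
width: 0.0187
gripper_force: 59.0
```

Call:
send_rows(
  series=[
    {"rx": 0,"ry": 0,"rz": 0,"tx": 0,"ty": 0,"tz": 0.1,"gripper": 0},
    {"rx": 0,"ry": 0,"rz": 0,"tx": 0,"ty": 0,"tz": 0,"gripper": 0},
    {"rx": 0,"ry": 0,"rz": 0,"tx": 0,"ty": 0,"tz": 0,"gripper": 0},
  ],
)

```text
time: 14.5
ee_pos: [0.5651, -0.2562, 0.1367]
tcp_rot: [0.001, -0.134, 0.991, -0.001]
contact_force: [-0.0, 0.2, 5.9]
width: 0.0186
gripper_force: 59.4
```

Call:
send_rows(
  series=[
    {"rx": 0,"ry": 0,"rz": 0,"tx": 0,"ty": 0,"tz": 0.1,"gripper": 0},
    {"rx": 0,"ry": 0,"rz": 0,"tx": 0,"ty": 0,"tz": 0,"gripper": 0},
    {"rx": 0,"ry": 0,"rz": 0,"tx": 0,"ty": 0,"tz": 0,"gripper": 0},
  ],
)

```text
time: 14.8
ee_pos: [0.5656, -0.2565, 0.1366]
tcp_rot: [0.002, -0.135, 0.991, -0.001]
contact_force: [-0.7, -0.2, 8.8]
width: 0.0185
gripper_force: 59.8
```

Call:
send_rows(
  series=[
    {"rx": 0,"ry": 0,"rz": 0,"tx": 0,"ty": 0,"tz": -0.1,"gripper": 0.2},
    {"rx": 0,"ry": 0,"rz": 0,"tx": 0,"ty": 0,"tz": 0,"gripper": 0.23},
    {"rx": 0,"ry": 0,"rz": 0,"tx": 0,"ty": 0,"tz": 0,"gripper": 0.24},
    {"rx": 0,"ry": 0,"rz": 0,"tx": 0,"ty": 0,"tz": 0,"gripper": 0.244},
    {"rx": 0,"ry": 0,"rz": 0,"tx": 0,"ty": 0,"tz": 0,"gripper": 0.244},
    {"rx": 0,"ry": 0,"rz": 0,"tx": 0,"ty": 0,"tz": 0,"gripper": 0.26},
    {"rx": 0,"ry": 0,"rz": 0,"tx": 0,"ty": 0,"tz": 0,"gripper": 0.3},
    {"rx": 0,"ry": 0,"rz": 0,"tx": 0,"ty": 0,"tz": 0,"gripper": 0.4},
    {"rx": 0,"ry": 0,"rz": 0,"tx": 0,"ty": 0,"tz": 0,"gripper": 0.6},
    {"rx": 0,"ry": 0,"rz": 0,"tx": 0,"ty": 0,"tz": 0,"gripper": 0.8},
  ],
)

```text
time: 15.8
ee_pos: [0.564, -0.2558, 0.1349]
tcp_rot: [-0.0, -0.134, 0.991, 0.0]
contact_force: [0.5, -1.1, 0.6]
width: 0.062
gripper_force: 0.0
```

Call:
send_rows(
  series=[
    {"rx": 0,"ry": 0,"rz": 0,"tx": 0,"ty": 0,"tz": 0,"gripper": 0.8},
    {"rx": 0,"ry": 0,"rz": 0,"tx": 0,"ty": 0,"tz": -0.5,"gripper": 0.8},
    {"rx": 0,"ry": 0,"rz": 0,"tx": 0,"ty": 0,"tz": -1,"gripper": 0.8},
    {"rx": 0,"ry": 0,"rz": 0,"tx": 0,"ty": 0,"tz": -2,"gripper": 0.8},
    {"rx": 0,"ry": 0,"rz": 0,"tx": 0,"ty": 0,"tz": -3,"gripper": 0.8},
    {"rx": 0,"ry": 0,"rz": 0,"tx": 0,"ty": 0,"tz": -3,"gripper": 0.8},
    {"rx": 0,"ry": 0,"rz": 0,"tx": 0,"ty": 0,"tz": -2,"gripper": 0.8},
    {"rx": 0,"ry": 0,"rz": 0,"tx": 0,"ty": 0,"tz": 0,"gripper": 0.8},
    {"rx": 0,"ry": 0,"rz": 0,"tx": 0,"ty": 0,"tz": 0,"gripper": 0.8},
  ],
)

```text
time: 16.7
ee_pos: [0.5642, -0.2557, 0.251]
tcp_rot: [0.001, -0.134, 0.991, 0.0]
contact_force: [0.2, 0.4, 0.5]
width: 0.0682
gripper_force: 0.0
```

```bash
python3 - <<'E'
from h import *
import cv2
o=env.observe();print(o["ee_pos"],o["contact_force"],o["gripper_force"],o["width"])
# bright, unsaturated blob columns per row around pestle
for n in("scene","side"):
    im=env.read_camera(n);cv2.imwrite(f"pics/e_{n}.png",im[...,::-1]);hsv=cv2.cvtColor(im,cv2.COLOR_RGB2HSV)
    print(n)
    for z in(.155,.15,.14,.12,.1,.085,.07):
        u,v=proj(n,[.561,-.261,z]);r=int(round(v));a=int(u)-20
        m=np.where((hsv[r,a:a+40,1]<60)&(hsv[r,a:a+40,2]>110))[0]
        print(z,r,round(u,1),(a+m.min(),a+m.max(),len(m)) if len(m) else None)
E
```

```text
[ 0.56418857 -0.25566779  0.25095691] [0.17025265 0.39702382 0.47818347] 0.0 0.06822829249981702
scene
0.155 229 277.9 (np.int64(274), np.int64(281), 8)
0.15 230 277.9 (np.int64(274), np.int64(281), 8)
0.14 234 278.0 (np.int64(275), np.int64(279), 5)
0.12 240 278.0 (np.int64(276), np.int64(279), 4)
0.1 247 278.1 (np.int64(276), np.int64(279), 4)
0.085 251 278.1 (np.int64(270), np.int64(287), 18)
0.07 256 278.2 (np.int64(264), np.int64(291), 28)
side
0.155 213 363.3 (np.int64(358), np.int64(367), 10)
0.15 215 363.1 (np.int64(358), np.int64(367), 10)
0.14 219 362.8 (np.int64(360), np.int64(364), 5)
0.12 228 362.1 (np.int64(360), np.int64(363), 4)
0.1 237 361.5 (np.int64(359), np.int64(362), 4)
0.085 243 361.0 (np.int64(358), np.int64(362), 5)
0.07 250 360.5 (np.int64(342), np.int64(375), 34)
```

The pestle stands upright in the cup: its axis is within about 1 px of the cup axis in both views, and its knob is at z of about 0.15 m. I'm handing it in.

```bash
python3 -c "
from workcell import env
print(env.job_done())"
```

```text
the job is handed in; nothing more can be done
None
```

The pestle is released and standing upright, heavy end down, in the cup stand, and the job is handed in; the hand-in returned no verdict.

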